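# Pack the fitter's caddy with the steel test plugs

### The job

Pack the grey job caddy for the pressure test: stand each of the four steel pipe test plugs upright in the small caddy bin that has the colour of its rubber ring. The two black plastic dust plugs do not belong in the kit although their rings are coloured too: leave them standing where they are on the cardboard.

Things in the scene. Friction and masses are not known exactly. Their poses are not given: they have to be found in the camera images.
- plug_red_mid (a point): Steel pipe test plug with a red rubber ring, standing upright; the point is on its axis half-way up its 85 mm height. From the bottom: foot 46 mm across (0 to 6 mm up), red ring 54 mm across (6 to 20 mm), bare steel grip 34 mm across (20 to 77 mm), 16 mm bolt end (77 to 85 mm). Round, so any yaw will do; z is its axis. Takes the grip at mid-height or above; 0.2 to 0.4 kg.
- plug_yellow_mid (a point): Steel pipe test plug with a yellow rubber ring, standing upright; the point is on its axis half-way up its 85 mm height. From the bottom: foot 46 mm across (0 to 6 mm up), yellow ring 54 mm across (6 to 20 mm), bare steel grip 34 mm across (20 to 77 mm), 16 mm bolt end (77 to 85 mm). Round, so any yaw will do; z is its axis. Takes the grip at mid-height or above; 0.2 to 0.4 kg.
- plug_blue_mid (a point): Steel pipe test plug with a blue rubber ring, standing upright; the point is on its axis half-way up its 85 mm height. From the bottom: foot 46 mm across (0 to 6 mm up), blue ring 54 mm across (6 to 20 mm), bare steel grip 34 mm across (20 to 77 mm), 16 mm bolt end (77 to 85 mm). Round, so any yaw will do; z is its axis. Takes the grip at mid-height or above; 0.2 to 0.4 kg.
- plug_green_mid (a point): Steel pipe test plug with a green rubber ring, standing upright; the point is on its axis half-way up its 85 mm height. From the bottom: foot 46 mm across (0 to 6 mm up), green ring 54 mm across (6 to 20 mm), bare steel grip 34 mm across (20 to 77 mm), 16 mm bolt end (77 to 85 mm). Round, so any yaw will do; z is its axis. Takes the grip at mid-height or above; 0.2 to 0.4 kg.
- dust_red_mid (a point): Look-alike to leave alone: dust plug, body of black plastic (black grip and bolt end seen from above), with a red ring; same shape and size as the steel plugs; the point is on its axis half-way up its 85 mm height. All six plugs stand at least 7 cm apart on a sheet of pale cardboard 3 mm thick; a brass nut and a copper pipe elbow, both under 25 mm high, lie among them.
- dust_blue_mid (a point): Look-alike to leave alone: dust plug, body of black plastic (black grip and bolt end seen from above), with a blue ring; same shape and size as the steel plugs; the point is on its axis half-way up its 85 mm height. All six plugs stand at least 7 cm apart on a sheet of pale cardboard 3 mm thick; a brass nut and a copper pipe elbow, both under 25 mm high, lie among them.
- bin_red: Shallow red plastic bin in the grey caddy, 80 x 80 mm outside, 76 x 76 mm inside, fixed; floor 4 mm thick, rim 22 mm above the underside. Origin at the centre of its underside (5 mm above the bench), x and y along its sides, z up. A plug standing in it has its mid point 46.5 mm above this origin. The four bins stand two by two, 95 mm apart.
- bin_yellow: Shallow yellow plastic bin in the grey caddy, 80 x 80 mm outside, 76 x 76 mm inside, fixed; floor 4 mm thick, rim 22 mm above the underside. Origin at the centre of its underside (5 mm above the bench), x and y along its sides, z up. A plug standing in it has its mid point 46.5 mm above this origin. The four bins stand two by two, 95 mm apart.
- bin_blue: Shallow blue plastic bin in the grey caddy, 80 x 80 mm outside, 76 x 76 mm inside, fixed; floor 4 mm thick, rim 22 mm above the underside. Origin at the centre of its underside (5 mm above the bench), x and y along its sides, z up. A plug standing in it has its mid point 46.5 mm above this origin. The four bins stand two by two, 95 mm apart.
- bin_green: Shallow green plastic bin in the grey caddy, 80 x 80 mm outside, 76 x 76 mm inside, fixed; floor 4 mm thick, rim 22 mm above the underside. Origin at the centre of its underside (5 mm above the bench), x and y along its sides, z up. A plug standing in it has its mid point 46.5 mm above this origin. The four bins stand two by two, 95 mm apart.
Things that resemble listed ones, but are neither listed nor needed, are in the scene too. What is shaped like the part that bears plug_green_mid but turquoise is not meant.

How it is judged:
By the outcome, as a careful person would: the job done as asked, in the order asked, and still so for the second after the job is handed in, with the robot touching nothing.
It also fails if it takes over 93 s, if anything falls off the work surface, if the arm or the gripper's body presses on something with over 40 N, if the wrist force passes 120 N, or if a joint passes its speed limit or range.

### The arm

A 6-joint arm with a two-finger parallel gripper is mounted at the origin on the work surface. World frame = base frame: x ahead of the robot, y to its left, z up, the work surface at z = 0. Lengths are in m, angles in rad, forces in N, time in s.
With the tool pointing down it reaches from about 0.35 to 0.975 m from the base axis. Payload 4.9 kg.
Tool frame: the origin (TCP) lies on the centre line of the jaws, within the pads' length; the fingertips stand 25 mm ahead of it and the grasp point (between the pads) lies 6 mm ahead of it; z points along the fingers, y is the line along which they close (so a half turn about z gives the same grasp; the last joint's range is limited). The gripper opens to 85 mm and grips with 20 to 120 N. Pads are 22 mm wide; open, the fingers measure 114 mm over their backs; the gripper's body (76 mm by 85 mm) begins 54 mm behind the grasp point. The pads swing forward as they close: fully open they stand 13 mm farther back than shut.
Start: joints at [1.147, 0.053, 1.613, -0, 1.476, -0.119], TCP at [0.188, 0.596, 0.256] pointing down, gripper open.
Joint ranges: [-3.01, 3.01], [-1.01, 2.22], [0.06, 2.58], [-1.02, 4.17], [0.09, 2.62], [-3.14, 3.14]. Speed limits (rad/s): [2.57, 2.57, 3.14, 3.14, 3.14, 3.14].

### API

Orientations are given as a unit quaternion [w, x, y, z].
In Python, from plant import state, grab_frame, get_calibration, job gives the robot as it stands. The module is installed in compiled form; this text tells all that it offers.
- The arm moves only by the tool move_arm, never from a script. Its argument "targets" is a list that holds one entry, the list of rows, each a list of 5 numbers: the opening in per cent of the stroke, from 0 (shut) to 100 (fully open), then the shift along the tool's x, y, z as a fraction of full scale, then the turn about the tool's z as a fraction of full scale. A call has 1 to 5 rows; each row shifts and turns the commanded pose from where the row before left it, along the tool's axes as they then stand; what a row does not reach is not made up. Full scale, the value 1, is 0.6 m for a shift and 6 degrees for a turn. A row lasts 1/12 s, in which the tool goes at most 41.7 mm and 7.16 degrees, less where a joint would pass 70% of its speed; a pose out of reach is approached as far as the arm can. A call with a number of a shift or a turn outside -1 to 1 is refused whole. A call with a gripper value outside its range is refused whole. The fingers move at their own pace and stop on an object; the grip force is fixed at half the most. Time passes only in rows, so rows that do not move let the fingers close. It gives the time, the measured TCP pose, the force, the opening and the grip force at its end, in the units of the state.
- state(): the state, without advancing time (a new reading comes with each control period).
- grab_frame(name): name is "side" or "top"; returns the picture (384x512x3 uint8, red, green, blue); there is no depth.
- get_calibration(name): a dict with "vertical_fov" (degrees; the focal length in pixels is half the picture's height over the tangent of half this angle, whatever the lens; pixels are square), "cx", "cy" (the principal point, pixels), "R" (3x3) and "t" (3): a world point X has camera coordinates R X + t. Camera axes: x right, y down, z forward; pixel columns grow to the right and rows downward; lengths in m; the calibration is good to about 2 mm. A picture is of the moment at which its call begins. get_calibration takes no time and is no camera call.
- job.job_done(): hands the job in; it is judged then, once.
The state is a dict: "time": time; "joint_pos": joint angles; "joint_vel": joint speeds; "joint_efforts": joint torques, N m; "tool_pos": TCP position; "tool_rot": TCP orientation; "contact_force": force on the tool from outside, world axes, zero at the start; "ft_torque": the same for the moment, N m; "gripper_width": opening from 0.0 (shut) to 1.0 (fully open); "grasp_force": force on a finger pad.
Only numpy, scipy, OpenCV 4.12 (cv2) and the standard library are available. Lean on these libraries where they do the work, as an engineer would, in place of code of your own. Each camera call takes 0.05 s, during which the arm holds its last target. There are 200 camera calls.

## Working session

There is one attempt and no reset: what is moved stays moved. The work goes in short steps, Python scripts to look and compute and a tool call to move; the robot and the scene stay as the last step left them, time stands still between calls to the robot, and variables do not carry over. Pictures are saved under pics/ and viewed, at most 14 in all, crops included, and the job is handed in when it is done.

Besides the shell and the picture viewer there is one more tool, called by a JSON object that holds its "api" and its "payload". move_arm: Moves the arm, as the interface text tells. Shift numbers are shares of 0.6 m and turn numbers shares of 6 degrees, none past 1 either way. Its arguments: {"type":"object","properties":{"targets":{"type":"array"}},"required":["targets"]}

```bash
mkdir -p pics; python3 - <<'E'
from plant import state, grab_frame, get_calibration
import cv2
for n in("top","side"):
    f=grab_frame(n); cv2.imwrite(f"pics/{n}0.png",cv2.resize(f[:,:,::-1],None,fx=1.5,fy=1.5,interpolation=cv2.INTER_CUBIC)); print(n,get_calibration(n))
s=state();print(s['time'],s['tool_pos'],s['tool_rot'],s['gripper_width'])
E
```

```text
top {'vertical_fov': 53.776866533547285, 'cx': 253.51115710408584, 'cy': 191.0639739087753, 'R': array([[ 1.86983758e-02, -9.99824683e-01, -9.87058558e-04],
       [-9.99085930e-01, -1.86465854e-02, -3.84656881e-02],
       [ 3.84405392e-02,  1.70540221e-03, -9.99259434e-01]]), 't': array([0.01459221, 0.48670933, 1.05831557])}
side {'vertical_fov': 43.500376500189525, 'cx': 255.88570248598168, 'cy': 197.0132774583173, 'R': array([[ 0.85194327, -0.52339544, -0.0158073 ],
       [-0.32533466, -0.50541821, -0.79919321],
       [ 0.41030479,  0.68600994, -0.60086632]]), 't': array([-0.41664462,  0.22677746,  0.82751002])}
0.1 [0.18735446 0.59569365 0.25514277] [-2.64676193e-04  1.51821104e-01  9.88407508e-01 -9.38712728e-04] 1.0002048806379593
```

View pics/top0.png

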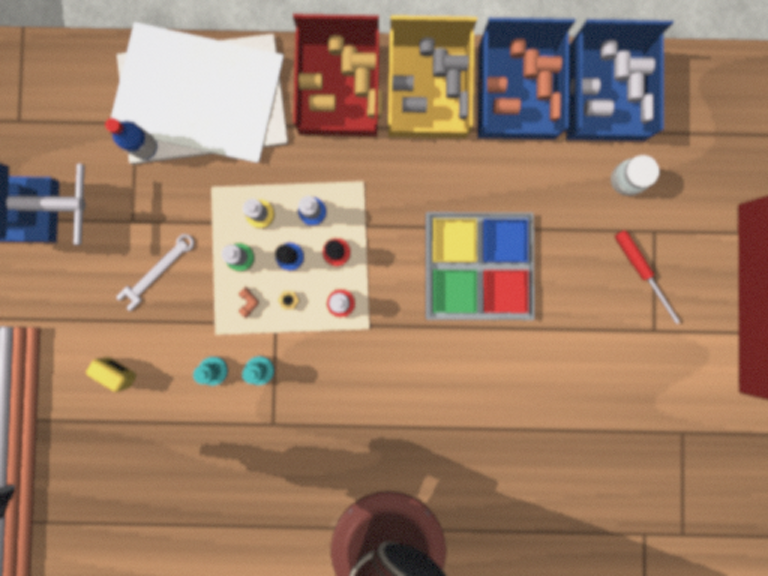

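View pics/side0.png

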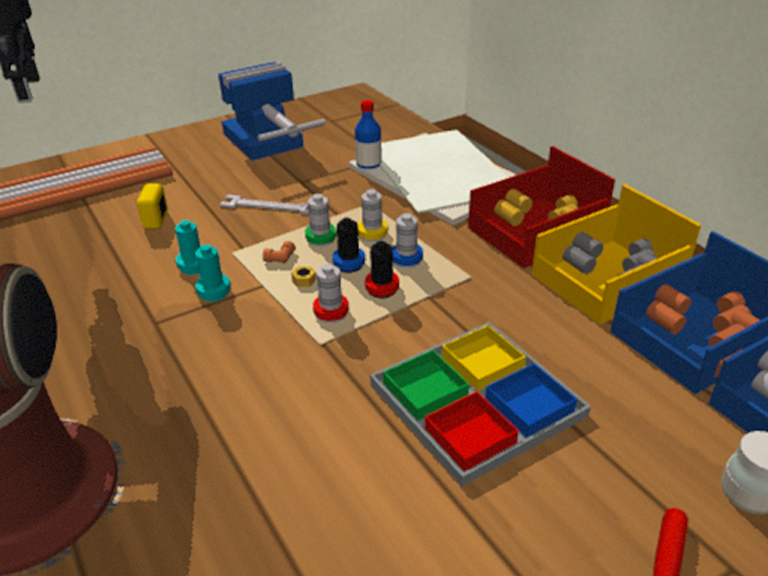

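The top view (768x576 display) shows steel plugs yellow (258,213), blue (311,210), green (238,257) and red (340,302). The black dust plugs are blue (289,256) and red (336,250). The two turquoise plugs at (210,371) and (258,370) are off the cardboard and not meant. The caddy bins are yellow (456,241), blue (505,241), green (456,291) and red (507,292). The large bins behind it are not the caddy. The side view agrees. Next I enlarge both views to confirm and read the points.

```bash
python3 - <<'E'
import cv2
from plant import grab_frame
def crop(n,x0,y0,w,h,k,o):
    f=grab_frame(n)[y0:y0+h,x0:x0+w,::-1]
    f=cv2.resize(f,None,fx=k,fy=k,interpolation=cv2.INTER_CUBIC)
    for i in range(0,w,10): cv2.line(f,(i*k,0),(i*k,6 if i%50 else 14),(255,0,255),1)
    for i in range(0,h,10): cv2.line(f,(0,i*k),(6 if i%50 else 14,i*k),(255,0,255),1)
    cv2.imwrite(o,f)
crop("top",140,120,112,100,6,"pics/t1.png")
crop("side",150,120,175,120,4,"pics/s1.png")
crop("side",240,210,160,115,5,"pics/s2.png")
crop("top",275,135,90,85,6,"pics/t2.png")
E
```

```text
(no output)
```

View pics/t1.png

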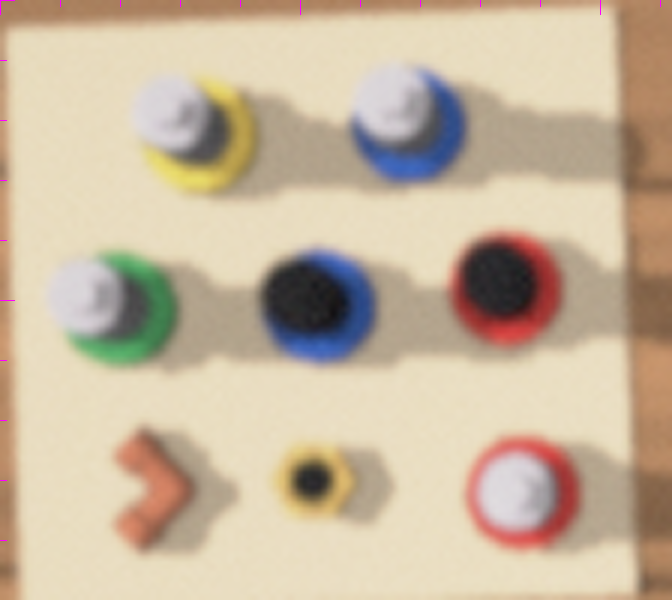

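View pics/s1.png

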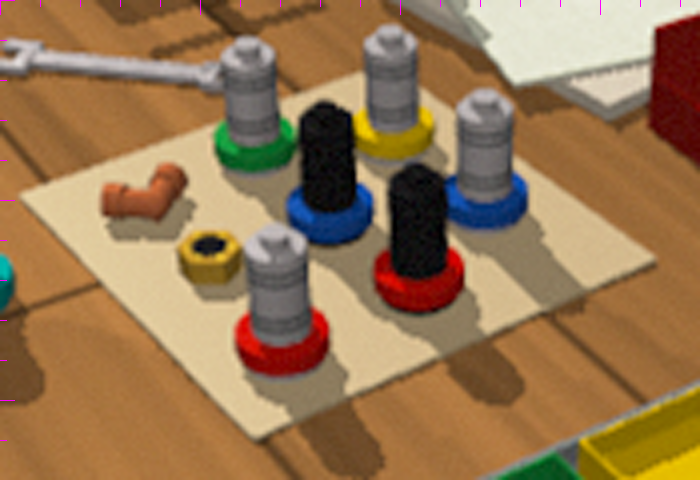

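View pics/s2.png

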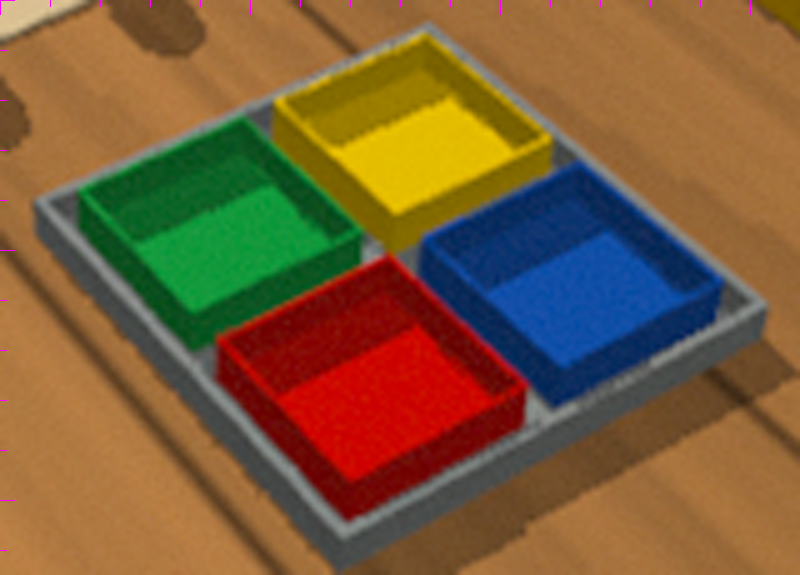

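View pics/t2.png

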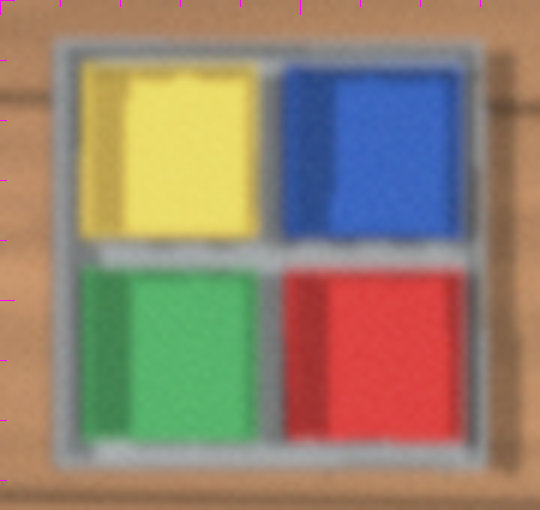

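Confirmed in the crops: the four steel plugs have grey grips with a yellow, blue, green or red ring. The two black-bodied plugs are the middle one (blue ring) and the right one (red ring). The four caddy bins are clear too. Now I triangulate them.

```bash
cat > h.py <<'E'
import numpy as np, cv2
from plant import state, grab_frame, get_calibration
def P(n):
    c=get_calibration(n); f=192/np.tan(np.radians(c['vertical_fov']/2))
    return np.array([[f,0,c['cx']],[0,f,c['cy']],[0,0,1]])@np.c_[c['R'],c['t']]
PT,PS=P("top"),P("side")
def tri(a,b):
    X=cv2.triangulatePoints(PT,PS,np.float64(a).reshape(2,1),np.float64(b).reshape(2,1)).ravel(); X=X[:3]/X[3]
    r=[(M@np.r_[X,1])[:2]/(M@np.r_[X,1])[2]-p for M,p in((PT,a),(PS,b))]
    return X,np.round(np.r_[r[0],r[1]],1)
def onz(M,p,z):
    H=np.c_[M[:,0],M[:,1],M[:,2]*z+M[:,3]]; v=np.linalg.solve(H,[p[0],p[1],1]); return v[:2]/v[2]
E
python3 - <<'E'
from h import *
np.set_printoptions(precision=4,suppress=True)
t=lambda x,y:np.array([140+x/6,120+y/6]); s=lambda x,y:np.array([150+x/4,120+y/4])
D=dict(yellow=[(171,115),(390,42),(199,134),(394,130)],blue=[(393,103),(486,107),(409,124),(486,199)],green=[(85,297),(250,52),(121,308),(256,143)],red=[(518,491),(277,242),(522,493),(282,337)])
for k,(a,b,c,d) in D.items():
    print(k,*tri(t(*a),s(*b)),'ring',*tri(t(*c),s(*d)),'onz top',onz(PT,t(*a),.08),onz(PT,t(*c),.018),'side',onz(PS,s(*b),.08),onz(PS,s(*d),.016))
S=dict(yellow=[(273,100),(427,35),(551,138),(397,213)],green=[(79,193),(243,119),(362,235),(195,309)],blue=[(422,240),(577,165),(722,285),(563,365)],red=[(218,340),(388,258),(525,388),(348,480)])
T=dict(yellow=(79,62,259,240),green=(79,268,258,440),blue=(282,66,462,240),red=(285,270,464,440))
for k in S:
    q=[np.array([240+x/5,210+y/5]) for x,y in S[k]]
    g=np.array([onz(PS,p,.027) for p in q]); 
    M=PS@np.r_[g.mean(0),.027,1]; M=M[:2]/M[2]
    a=T[k]; tc=np.array([275+(a[0]+a[2])/12,135+(a[1]+a[3])/12])
    e=g-np.roll(g,-1,0)
    print('bin',k,*tri(tc,M),'side',g.mean(0),'top',onz(PT,tc,.027),'sides',np.linalg.norm(e,axis=1),np.degrees(np.arctan2(e[:,1],e[:,0])))
E
```

```text
yellow [0.6182 0.2498 0.0821] [ 0.3 -0.6 -0.4  0. ] ring [0.6205 0.2518 0.0159] [ 0.3 -0.5 -0.4  0. ] onz top [0.6169 0.2512] [0.6189 0.2521] side [0.6211 0.2526] [0.6213 0.2513]
blue [0.6257 0.152  0.0816] [ 0.4 -0.7 -0.6  0.1] ring [0.6274 0.1534 0.015 ] [ 0.3 -0.5 -0.4  0. ] onz top [0.6241 0.1533] [0.6254 0.1538] side [0.6285 0.1538] [0.6275 0.1517]
green [0.5376 0.2849 0.0833] [ 0.4 -0.8 -0.6  0. ] ring [0.5379 0.2861 0.0162] [ 0.2 -0.5 -0.4  0. ] onz top [0.5357 0.2868] [0.5365 0.2863] side [0.5414 0.2896] [0.5389 0.2861]
red [0.4552 0.0936 0.0834] [ 0.3 -0.5 -0.4  0. ] ring [0.4551 0.0965 0.0173] [ 0.3 -0.5 -0.5  0. ] onz top [0.454  0.0945] [0.4536 0.0971] side [0.4581 0.0976] [0.4567 0.0975]
bin yellow [ 0.5755 -0.1136  0.0283] [ 0.3 -0.5 -0.5  0.1] side [ 0.5775 -0.1129] top [ 0.5742 -0.1128] sides [0.0787 0.0779 0.0781 0.08  ] [179.4388  90.9642   1.0249 -88.6882]
bin green [ 0.4815 -0.1148  0.0263] [ 0.3 -0.5 -0.5  0.1] side [ 0.482  -0.1157] top [ 0.4801 -0.1139] sides [0.0787 0.0794 0.0754 0.0763] [-178.9366   90.1086   -1.3559  -87.3897]
bin blue [ 0.5769 -0.2082  0.0267] [ 0.4 -0.6 -0.7  0.1] side [ 0.578  -0.2088] top [ 0.5751 -0.2069] sides [0.0774 0.0791 0.076  0.0777] [-179.5743   91.1705   -0.6848  -87.7869]
bin red [ 0.4824 -0.2096  0.027 ] [ 0.2 -0.3 -0.4  0. ] side [ 0.483  -0.2099] top [ 0.4814 -0.209 ] sides [0.0778 0.0781 0.0781 0.0777] [-179.6689   90.873     0.0447  -89.347 ]
```

{"api": "move_arm", "payload": {"targets": [[[60,0,0,0,-0.97],[60,0,0,0,-0.97],[60,0,0,0,-0.97],[60,0,0,0,0]]]}}

```text
time: 0.63
tool_pos: [0.1875, 0.5961, 0.2562]
tool_rot: [-0.0, -0.001, 1.0, -0.0]
contact_force: [0.0, -0.1, -1.0]
gripper_width: 0.599
grasp_force: 0.0
```

{"api": "move_arm", "payload": {"targets": [[[60,-0.0487,-0.0431,0.01,0],[60,-0.0487,-0.0431,0.01,0],[60,-0.0487,-0.0431,0.01,0],[60,-0.0487,-0.0431,0.01,0],[60,-0.0487,-0.0431,0.01,0]]]}}

```text
time: 1.05
tool_pos: [0.3346, 0.4656, 0.2261]
tool_rot: [0.0, 0.001, 1.0, 0.0]
contact_force: [0.6, 1.2, -0.5]
gripper_width: 0.597
grasp_force: 0.0
```

{"api": "move_arm", "payload": {"targets": [[[60,-0.0487,-0.0431,0.01,0],[60,-0.0487,-0.0431,0.01,0],[60,-0.0487,-0.0431,0.01,0],[60,-0.0487,-0.0431,0.01,0],[60,-0.0487,-0.0431,0.01,0]]]}}

```text
time: 1.47
tool_pos: [0.4809, 0.336, 0.1962]
tool_rot: [0.0, 0.002, 1.0, 0.0]
contact_force: [1.3, 0.8, -0.0]
gripper_width: 0.599
grasp_force: 0.0
```

{"api": "move_arm", "payload": {"targets": [[[60,-0.0487,-0.0431,0.01,0],[60,-0.0487,-0.0431,0.01,0],[60,0,0,0,0]]]}}

```text
time: 1.72
tool_pos: [0.5418, 0.2811, 0.183]
tool_rot: [0.0, 0.004, 1.0, -0.001]
contact_force: [0.1, -0.4, -0.2]
gripper_width: 0.6
grasp_force: 0.0
```

{"api": "move_arm", "payload": {"targets": [[[60,0.0065,0.008,0.04,0],[60,0,0,0.055,0],[60,0,0,0,0]]]}}

```text
time: 1.97
tool_pos: [0.5303, 0.2891, 0.1206]
tool_rot: [-0.005, 0.001, 1.0, -0.002]
contact_force: [-1.4, -1.7, -1.8]
gripper_width: 0.6
grasp_force: 0.0
```

```bash
python3 - <<'E'
from h import *
s=state();print(s['tool_pos'],s['contact_force'])
a=grab_frame("top")[150:205,140:215,::-1]; b=grab_frame("side")[90:180,170:290,::-1]
a=cv2.resize(a,(600,440),interpolation=2);b=cv2.resize(b,(586,440),interpolation=2)
cv2.imwrite("pics/g1.png",cv2.resize(np.hstack([a,b]),(800,297)))
E
```

```text
[0.53028084 0.28910118 0.12056666] [-1.44309935 -1.7049306  -1.81703465]
```

View pics/g1.png

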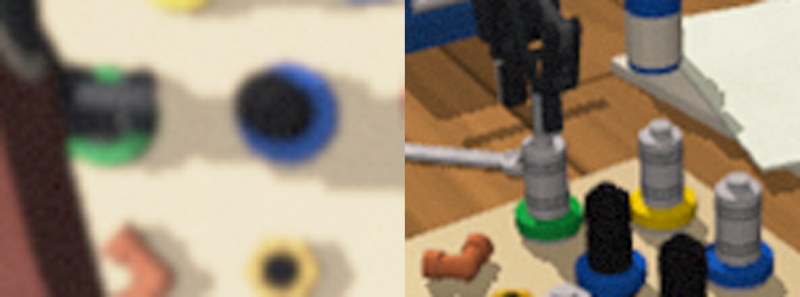

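The gripper is above the steel plug with the green ring, and its fingertips are clear of the top of the plug. I let it settle.

{"api": "move_arm", "payload": {"targets": [[[60,0,0,0,0],[60,0,0,0,0]]]}}

```text
time: 2.23
tool_pos: [0.5355, 0.2914, 0.1299]
tool_rot: [0.002, 0.0, 1.0, 0.001]
contact_force: [0.0, -0.4, 0.0]
gripper_width: 0.6
grasp_force: 0.0
```

{"api": "move_arm", "payload": {"targets": [[[60,-0.004,-0.009,0,0],[60,0,0,0.04,0],[60,0,0,0.04,0],[60,0,0,0.033,0],[60,0,0,0,0]]]}}

```text
time: 2.65
tool_pos: [0.5344, 0.284, 0.056]
tool_rot: [-0.003, 0.0, 1.0, -0.001]
contact_force: [-1.1, -0.5, -0.7]
gripper_width: 0.602
grasp_force: 0.0
```

{"api": "move_arm", "payload": {"targets": [[[60,0,0,0,0],[60,0,0,0,0]]]}}

```text
time: 2.82
tool_pos: [0.538, 0.2856, 0.0615]
tool_rot: [0.001, 0.0, 1.0, 0.0]
contact_force: [-0.5, 0.2, 0.5]
gripper_width: 0.6
grasp_force: 0.0
```

{"api": "move_arm", "payload": {"targets": [[[0,0,0,0,0],[0,0,0,0,0],[0,0,0,0,0],[0,0,0,0,0],[0,0,0,0,0]]]}}

```text
time: 3.23
tool_pos: [0.5383, 0.2861, 0.0622]
tool_rot: [0.002, -0.0, 1.0, 0.001]
contact_force: [-0.1, 1.0, 6.6]
gripper_width: 0.383
grasp_force: 59.3
```

{"api": "move_arm", "payload": {"targets": [[[0,0,0,-0.03,0],[0,0,0,-0.05,0],[0,0,0,-0.06,0],[0,0,0,-0.05,0],[0,0,0,-0.02,0]]]}}

```text
time: 3.65
tool_pos: [0.5385, 0.2859, 0.1907]
tool_rot: [0.003, -0.0, 1.0, 0.001]
contact_force: [1.3, 1.1, -2.3]
gripper_width: 0.385
grasp_force: 60.4
```

{"api": "move_arm", "payload": {"targets": [[[0,0.004,-0.028,0,0],[0,0.008,-0.055,0,0],[0,0.008,-0.055,0,0],[0,0.008,-0.055,0,0],[0,0.008,-0.055,0,0]]]}}

```text
time: 4.07
tool_pos: [0.5129, 0.1344, 0.1825]
tool_rot: [-0.002, -0.0, 1.0, -0.001]
contact_force: [0.3, -1.0, -4.2]
gripper_width: 0.379
grasp_force: 60.5
```

{"api": "move_arm", "payload": {"targets": [[[0,0.008,-0.055,0,0],[0,0.008,-0.055,0,0],[0,0.008,-0.055,0,0],[0,0.008,-0.055,0,0],[0,0.008,-0.055,0,0]]]}}

```text
time: 4.48
tool_pos: [0.4887, -0.0302, 0.1827]
tool_rot: [-0.002, 0.0, 1.0, 0.0]
contact_force: [1.2, 0.1, -2.8]
gripper_width: 0.383
grasp_force: 60.5
```

{"api": "move_arm", "payload": {"targets": [[[0,0.008,-0.05,0,0],[0,0.007,-0.04,0,0],[0,0,0,0,0],[0,0,0,0,0],[0,0,0,0,0]]]}}

```text
time: 4.9
tool_pos: [0.4809, -0.0823, 0.1836]
tool_rot: [-0.001, 0.0, 1.0, 0.001]
contact_force: [-0.1, -0.4, -3.1]
gripper_width: 0.383
grasp_force: 61.0
```

{"api": "move_arm", "payload": {"targets": [[[0,0,-0.03,0,0],[0,0,-0.025,0.02,0],[0,0,0,0.04,0],[0,0,0,0.04,0],[0,0,0,0.03,0]]]}}

```text
time: 5.32
tool_pos: [0.481, -0.1142, 0.1049]
tool_rot: [-0.001, -0.001, 1.0, 0.001]
contact_force: [-0.2, 0.2, -3.7]
gripper_width: 0.384
grasp_force: 61.3
```

{"api": "move_arm", "payload": {"targets": [[[0,0,0,0.015,0],[0,0,0,0,0],[0,0,0,0,0],[0,0,0,0,0]]]}}

```text
time: 5.65
tool_pos: [0.4831, -0.1155, 0.0999]
tool_rot: [0.001, -0.0, 1.0, -0.0]
contact_force: [0.5, -0.5, -3.0]
gripper_width: 0.384
grasp_force: 61.3
```

{"api": "move_arm", "payload": {"targets": [[[0,0.002,0,0.02,0],[0,0,0,0.02,0],[0,0,0,0.01,0],[0,0,0,0,0],[0,0,0,0,0]]]}}

```text
time: 6.07
tool_pos: [0.4807, -0.1155, 0.0679]
tool_rot: [-0.0, 0.0, 1.0, 0.0]
contact_force: [0.9, 0.2, -3.1]
gripper_width: 0.379
grasp_force: 61.2
```

{"api": "move_arm", "payload": {"targets": [[[0,0,0,0.002,0],[0,0,0,0.002,0],[0,0,0,0,0],[0,0,0,0,0]]]}}

```text
time: 6.4
tool_pos: [0.481, -0.1156, 0.0679]
tool_rot: [-0.001, -0.0, 1.0, 0.0]
contact_force: [-6.6, 2.6, 11.9]
gripper_width: 0.385
grasp_force: 63.0
```

{"api": "move_arm", "payload": {"targets": [[[60,0,0,0,0],[60,0,0,0,0],[60,0,0,0,0],[60,0,0,-0.03,0],[60,0,0,-0.05,0]]]}}

```text
time: 6.82
tool_pos: [0.4781, -0.1145, 0.1106]
tool_rot: [-0.004, 0.0, 1.0, 0.002]
contact_force: [0.3, 0.1, -0.2]
gripper_width: 0.599
grasp_force: 0.0
```

{"api": "move_arm", "payload": {"targets": [[[60,0,0,-0.06,0],[60,0,0,-0.06,0],[60,-0.021,0.056,0,0],[60,-0.021,0.056,0,0],[60,-0.021,0.056,0,0]]]}}

```text
time: 7.23
tool_pos: [0.5197, -0.0142, 0.1875]
tool_rot: [0.002, 0.001, 1.0, -0.0]
contact_force: [1.1, -0.5, -0.9]
gripper_width: 0.601
grasp_force: 0.0
```

{"api": "move_arm", "payload": {"targets": [[[60,-0.021,0.056,0,0],[60,-0.021,0.056,0,0],[60,-0.021,0.056,0,0],[60,-0.021,0.056,0,0],[60,-0.021,0.056,0,0]]]}}

```text
time: 7.65
tool_pos: [0.5821, 0.155, 0.1858]
tool_rot: [0.0, -0.0, 1.0, -0.0]
contact_force: [0.6, -1.2, 0.1]
gripper_width: 0.601
grasp_force: 0.0
```

{"api": "move_arm", "payload": {"targets": [[[60,-0.021,0.056,0,0],[60,-0.021,0.056,0,0],[60,-0.021,0.051,0,0],[60,0,0,0,0],[60,0,0,0,0]]]}}

```text
time: 8.07
tool_pos: [0.6196, 0.2524, 0.1852]
tool_rot: [-0.0, -0.001, 1.0, -0.0]
contact_force: [-0.6, -0.9, 0.3]
gripper_width: 0.603
grasp_force: 0.0
```

{"api": "move_arm", "payload": {"targets": [[[60,0,0,0,0],[60,0,0,0,0]]]}}

```text
time: 8.23
tool_pos: [0.6192, 0.25, 0.1858]
tool_rot: [-0.0, 0.001, 1.0, -0.0]
contact_force: [0.7, -0.0, 0.5]
gripper_width: 0.604
grasp_force: 0.0
```

{"api": "move_arm", "payload": {"targets": [[[60,-0.001,0.002,0.02,0],[60,0,0,0.05,0],[60,0,0,0.05,0],[60,0,0,0.05,0],[60,0,0,0.027,0]]]}}

```text
time: 8.65
tool_pos: [0.6174, 0.2504, 0.0629]
tool_rot: [-0.003, 0.001, 1.0, -0.001]
contact_force: [-0.3, 0.7, -1.7]
gripper_width: 0.597
grasp_force: 0.0
```

{"api": "move_arm", "payload": {"targets": [[[60,0,0,0.01,0],[60,0,0,0,0],[60,0,0,0,0],[60,0,0,0,0]]]}}

```text
time: 8.98
tool_pos: [0.6215, 0.2523, 0.0641]
tool_rot: [0.002, 0.0, 1.0, 0.0]
contact_force: [0.4, -0.8, 0.3]
gripper_width: 0.597
grasp_force: 0.0
```

{"api": "move_arm", "payload": {"targets": [[[0,0,0,0,0],[0,0,0,0,0],[0,0,0,0,0],[0,0,0,0,0],[0,0,0,0,0]]]}}

```text
time: 9.4
tool_pos: [0.6216, 0.2524, 0.0643]
tool_rot: [0.002, 0.0, 1.0, 0.0]
contact_force: [-1.0, -0.5, 6.4]
gripper_width: 0.386
grasp_force: 59.6
```

{"api": "move_arm", "payload": {"targets": [[[0,0,0,-0.03,0],[0,0,0,-0.05,0],[0,0,0,-0.06,0],[0,0,0,-0.05,0],[0,0,0,-0.01,0]]]}}

```text
time: 9.82
tool_pos: [0.6228, 0.2532, 0.1889]
tool_rot: [0.005, -0.0, 1.0, 0.002]
contact_force: [2.3, 0.5, -0.8]
gripper_width: 0.386
grasp_force: 59.8
```

{"api": "move_arm", "payload": {"targets": [[[0,0.004,-0.029,0,0],[0,0.007,-0.055,0,0],[0,0.007,-0.055,0,0],[0,0.007,-0.055,0,0],[0,0.007,-0.055,0,0]]]}}

```text
time: 10.23
tool_pos: [0.5987, 0.101, 0.1786]
tool_rot: [-0.002, -0.0, 1.0, -0.0]
contact_force: [0.2, -0.8, -2.9]
gripper_width: 0.385
grasp_force: 60.1
```

{"api": "move_arm", "payload": {"targets": [[[0,0.007,-0.055,0,0],[0,0.007,-0.055,0,0],[0,0.007,-0.055,0,0],[0,0.007,-0.055,0,0],[0,0.007,-0.055,0,0]]]}}

```text
time: 10.65
tool_pos: [0.5775, -0.0638, 0.1788]
tool_rot: [-0.002, 0.0, 1.0, 0.0]
contact_force: [-0.0, -0.1, -2.3]
gripper_width: 0.382
grasp_force: 60.1
```

{"api": "move_arm", "payload": {"targets": [[[0,0.007,-0.055,0,0],[0,0,-0.029,0,0],[0,0,0,0,0],[0,0,0,0,0],[0,0,0,0,0]]]}}

```text
time: 11.07
tool_pos: [0.5745, -0.112, 0.1799]
tool_rot: [-0.002, 0.0, 1.0, 0.001]
contact_force: [-0.8, 0.2, -2.5]
gripper_width: 0.388
grasp_force: 60.2
```

{"api": "move_arm", "payload": {"targets": [[[0,0,-0.002,0.02,0],[0,0,0,0.045,0],[0,0,0,0.045,0],[0,0,0,0.04,0],[0,0,0,0.02,0]]]}}

```text
time: 11.48
tool_pos: [0.5729, -0.1118, 0.0749]
tool_rot: [-0.003, -0.001, 1.0, 0.001]
contact_force: [-0.1, 0.4, -2.9]
gripper_width: 0.383
grasp_force: 60.2
```

{"api": "move_arm", "payload": {"targets": [[[0,0,0,0,0],[0,0,0,0,0],[0,0,0,0,0],[0,0,0,0,0]]]}}

```text
time: 11.82
tool_pos: [0.5772, -0.1141, 0.0822]
tool_rot: [0.002, -0.0, 1.0, -0.001]
contact_force: [-0.4, -0.6, -2.5]
gripper_width: 0.386
grasp_force: 60.2
```

{"api": "move_arm", "payload": {"targets": [[[0,0,0,0.01,0],[0,0,0,0.004,0],[0,0,0,0.002,0],[0,0,0,0,0],[0,0,0,0,0]]]}}

```text
time: 12.23
tool_pos: [0.5757, -0.1138, 0.0704]
tool_rot: [0.0, 0.0, 1.0, -0.0]
contact_force: [0.4, 0.0, -1.2]
gripper_width: 0.381
grasp_force: 60.4
```

{"api": "move_arm", "payload": {"targets": [[[0,0,0,0.003,0],[0,0,0,0,0],[0,0,0,0,0]]]}}

```text
time: 12.48
tool_pos: [0.5759, -0.1139, 0.0703]
tool_rot: [-0.0, -0.0, 1.0, -0.0]
contact_force: [-5.1, 1.1, 7.2]
gripper_width: 0.386
grasp_force: 61.4
```

{"api": "move_arm", "payload": {"targets": [[[60,0,0,0,0],[60,0,0,0,0],[60,0,0,0,0],[60,0,0,-0.03,0],[60,0,0,-0.05,0]]]}}

```text
time: 12.9
tool_pos: [0.5727, -0.1128, 0.1126]
tool_rot: [-0.004, 0.0, 1.0, 0.001]
contact_force: [-0.0, -0.4, -0.6]
gripper_width: 0.601
grasp_force: 0.0
```

{"api": "move_arm", "payload": {"targets": [[[60,0,0,-0.06,0],[60,0,0,-0.06,0],[60,-0.011,0.056,0,0],[60,-0.011,0.056,0,0],[60,-0.011,0.056,0,0]]]}}

```text
time: 13.32
tool_pos: [0.5963, -0.0124, 0.19]
tool_rot: [0.001, 0.001, 1.0, -0.0]
contact_force: [-0.9, 0.5, -0.6]
gripper_width: 0.603
grasp_force: 0.0
```

{"api": "move_arm", "payload": {"targets": [[[60,-0.011,0.056,0,0],[60,-0.011,0.056,0,0],[60,-0.011,0.056,0,0],[60,-0.011,0.056,0,0],[60,-0.008,0.053,0,0]]]}}

```text
time: 13.73
tool_pos: [0.6269, 0.1551, 0.1884]
tool_rot: [0.0, -0.0, 1.0, 0.0]
contact_force: [0.9, -0.4, 0.6]
gripper_width: 0.603
grasp_force: 0.0
```

{"api": "move_arm", "payload": {"targets": [[[60,0,0,0,0],[60,0,0,0,0],[60,0,0,0,0],[60,0,0,0,0]]]}}

```text
time: 14.07
tool_pos: [0.6266, 0.1521, 0.1883]
tool_rot: [-0.0, 0.001, 1.0, -0.0]
contact_force: [0.0, 0.7, -0.0]
gripper_width: 0.599
grasp_force: 0.0
```

```bash
python3 - <<'E'
from h import *
a=grab_frame("top")[115:225,135:365,::-1]; b=grab_frame("side")[120:325,150:395,::-1]
cv2.imwrite("pics/c1.png",np.vstack([cv2.resize(a,(500,239),interpolation=2),cv2.resize(b,(500,360),interpolation=2)]))
E
```

```text
(no output)
```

View pics/c1.png

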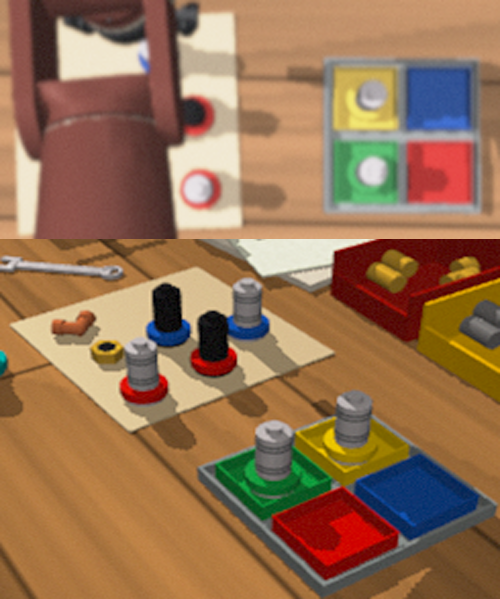

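The green and yellow plugs stand upright, centred in their bins: top crop (372,170) and (372,95). Blue is next.

{"api": "move_arm", "payload": {"targets": [[[60,0,0.001,0.02,0],[60,0,0,0.05,0],[60,0,0,0.05,0],[60,0,0,0.05,0],[60,0,0,0.03,0]]]}}

```text
time: 14.58
tool_pos: [0.6242, 0.1528, 0.0638]
tool_rot: [-0.003, 0.001, 1.0, -0.0]
contact_force: [-0.7, 0.5, -0.7]
gripper_width: 0.599
grasp_force: 0.0
```

{"api": "move_arm", "payload": {"targets": [[[60,0,0,0.008,0],[60,0,0,0,0],[60,0,0,0,0],[60,0,0,0,0]]]}}

```text
time: 14.92
tool_pos: [0.6282, 0.1538, 0.0659]
tool_rot: [0.002, 0.0, 1.0, 0.0]
contact_force: [0.3, -0.1, 0.1]
gripper_width: 0.598
grasp_force: 0.0
```

{"api": "move_arm", "payload": {"targets": [[[0,0,0,0,0],[0,0,0,0,0],[0,0,0,0,0],[0,0,0,0,0],[0,0,0,0,0]]]}}

```text
time: 15.33
tool_pos: [0.6282, 0.1541, 0.066]
tool_rot: [0.002, -0.0, 1.0, 0.0]
contact_force: [-0.1, 1.0, 6.5]
gripper_width: 0.381
grasp_force: 59.9
```

{"api": "move_arm", "payload": {"targets": [[[0,0,0,-0.03,0],[0,0,0,-0.05,0],[0,0,0,-0.06,0],[0,0,0,-0.05,0],[0,0,0,-0.015,0]]]}}

```text
time: 15.75
tool_pos: [0.6289, 0.1542, 0.1923]
tool_rot: [0.004, -0.0, 1.0, 0.0]
contact_force: [1.4, -0.4, -1.4]
gripper_width: 0.387
grasp_force: 60.1
```

{"api": "move_arm", "payload": {"targets": [[[0,0.004,-0.026,0,0],[0,0.008,-0.055,0,0],[0,0.008,-0.055,0,0],[0,0.008,-0.055,0,0],[0,0.008,-0.055,0,0]]]}}

```text
time: 16.17
tool_pos: [0.6027, 0.0046, 0.1831]
tool_rot: [-0.003, -0.0, 1.0, 0.0]
contact_force: [0.5, -0.3, -3.1]
gripper_width: 0.386
grasp_force: 60.4
```

{"api": "move_arm", "payload": {"targets": [[[0,0.008,-0.055,0,0],[0,0.008,-0.055,0,0],[0,0.008,-0.055,0,0],[0,0.008,-0.055,0,0],[0,0.008,-0.055,0,0]]]}}

```text
time: 16.58
tool_pos: [0.5786, -0.1602, 0.1832]
tool_rot: [-0.002, 0.0, 1.0, 0.001]
contact_force: [0.7, -0.9, -3.7]
gripper_width: 0.382
grasp_force: 60.3
```

{"api": "move_arm", "payload": {"targets": [[[0,0.007,-0.055,0,0],[0,0,-0.026,0,0],[0,0,0,0,0],[0,0,0,0,0],[0,0,0,0,0]]]}}

```text
time: 17.0
tool_pos: [0.5761, -0.2065, 0.1849]
tool_rot: [-0.001, -0.0, 1.0, 0.001]
contact_force: [-0.1, 0.1, -4.1]
gripper_width: 0.381
grasp_force: 60.5
```

{"api": "move_arm", "payload": {"targets": [[[0,0,-0.001,0.02,0],[0,0,0,0.045,0],[0,0,0,0.045,0],[0,0,0,0.04,0],[0,0,0,0.02,0]]]}}

```text
time: 17.42
tool_pos: [0.5744, -0.2054, 0.0797]
tool_rot: [-0.003, -0.001, 1.0, 0.002]
contact_force: [-0.4, 0.6, -3.8]
gripper_width: 0.376
grasp_force: 60.6
```

{"api": "move_arm", "payload": {"targets": [[[0,0,0,0.01,0],[0,0,0,0.002,0],[0,0,0,0,0],[0,0,0,0,0],[0,0,0,0,0]]]}}

```text
time: 17.83
tool_pos: [0.5781, -0.2085, 0.0796]
tool_rot: [0.002, -0.0, 1.0, -0.001]
contact_force: [-1.0, 0.5, -3.7]
gripper_width: 0.379
grasp_force: 60.6
```

{"api": "move_arm", "payload": {"targets": [[[0,0,0,0.006,0],[0,0,0,0.004,0],[0,0,0,0.002,0],[0,0,0,0,0],[0,0,0,0,0]]]}}

```text
time: 18.25
tool_pos: [0.5775, -0.2083, 0.0721]
tool_rot: [0.001, 0.0, 1.0, -0.0]
contact_force: [-2.5, 1.9, 6.0]
gripper_width: 0.385
grasp_force: 61.6
```

{"api": "move_arm", "payload": {"targets": [[[0,0,0,0.002,0],[0,0,0,0,0],[0,0,0,0,0]]]}}

```text
time: 18.5
tool_pos: [0.5776, -0.2084, 0.0721]
tool_rot: [0.0, -0.0, 1.0, -0.0]
contact_force: [-5.9, 2.2, 12.0]
gripper_width: 0.379
grasp_force: 62.3
```

{"api": "move_arm", "payload": {"targets": [[[60,0,0,0,0],[60,0,0,0,0],[60,0,0,0,0],[60,0,0,-0.03,0],[60,0,0,-0.05,0]]]}}

```text
time: 18.92
tool_pos: [0.574, -0.2066, 0.1128]
tool_rot: [-0.004, 0.0, 1.0, 0.002]
contact_force: [0.8, -0.8, 0.4]
gripper_width: 0.599
grasp_force: 0.0
```

{"api": "move_arm", "payload": {"targets": [[[60,0,0,-0.06,0],[60,0,0,-0.06,0],[60,0.023,0.056,0,0],[60,0.023,0.056,0,0],[60,0.023,0.056,0,0]]]}}

```text
time: 19.33
tool_pos: [0.5354, -0.1067, 0.19]
tool_rot: [0.001, 0.001, 1.0, -0.0]
contact_force: [0.1, -0.0, -0.7]
gripper_width: 0.6
grasp_force: 0.0
```

{"api": "move_arm", "payload": {"targets": [[[60,0.023,0.056,0,0],[60,0.023,0.056,0,0],[60,0.023,0.056,0,0],[60,0.023,0.056,0,0],[60,0.023,0.056,0,0]]]}}

```text
time: 19.75
tool_pos: [0.4655, 0.0622, 0.1889]
tool_rot: [0.0, 0.0, 1.0, 0.0]
contact_force: [0.5, 0.7, -0.3]
gripper_width: 0.602
grasp_force: 0.0
```

{"api": "move_arm", "payload": {"targets": [[[60,0.02,0.059,0,0],[60,0,0,0,0],[60,0,0,0,0],[60,0,0,0,0],[60,0,0,0,0]]]}}

```text
time: 20.17
tool_pos: [0.4549, 0.0953, 0.1891]
tool_rot: [0.0, 0.001, 1.0, -0.0]
contact_force: [0.6, -1.3, 0.0]
gripper_width: 0.6
grasp_force: 0.0
```

{"api": "move_arm", "payload": {"targets": [[[60,0,0,0.02,0],[60,0,0,0.05,0],[60,0,0,0.05,0],[60,0,0,0.05,0],[60,0,0,0.03,0]]]}}

```text
time: 20.58
tool_pos: [0.4524, 0.095, 0.0648]
tool_rot: [-0.003, 0.001, 1.0, -0.0]
contact_force: [0.0, -0.5, -0.5]
gripper_width: 0.6
grasp_force: 0.0
```

{"api": "move_arm", "payload": {"targets": [[[60,0,0,0.01,0],[60,0,0,0,0],[60,0,0,0,0],[60,0,0,0,0]]]}}

```text
time: 20.92
tool_pos: [0.4559, 0.096, 0.0647]
tool_rot: [0.001, 0.0, 1.0, 0.0]
contact_force: [0.8, 0.6, -0.1]
gripper_width: 0.602
grasp_force: 0.0
```

{"api": "move_arm", "payload": {"targets": [[[0,0,0,0,0],[0,0,0,0,0],[0,0,0,0,0],[0,0,0,0,0],[0,0,0,0,0]]]}}

```text
time: 21.33
tool_pos: [0.456, 0.0964, 0.065]
tool_rot: [0.002, -0.0, 1.0, 0.0]
contact_force: [-0.9, 0.9, 6.0]
gripper_width: 0.378
grasp_force: 59.3
```

{"api": "move_arm", "payload": {"targets": [[[0,0,0,-0.03,0],[0,0,0,-0.05,0],[0,0,0,-0.06,0],[0,0,0,-0.05,0],[0,0,0,-0.015,0]]]}}

```text
time: 21.75
tool_pos: [0.4568, 0.0964, 0.1913]
tool_rot: [0.004, -0.0, 1.0, 0.0]
contact_force: [-0.3, -0.5, -1.3]
gripper_width: 0.385
grasp_force: 60.0
```

{"api": "move_arm", "payload": {"targets": [[[0,-0.004,-0.03,0,0],[0,-0.005,-0.055,0,0],[0,-0.005,-0.055,0,0],[0,-0.005,-0.055,0,0],[0,-0.005,-0.055,0,0]]]}}

```text
time: 22.17
tool_pos: [0.4678, -0.0548, 0.1842]
tool_rot: [-0.001, -0.0, 1.0, 0.0]
contact_force: [0.5, -0.4, -2.6]
gripper_width: 0.382
grasp_force: 60.3
```

{"api": "move_arm", "payload": {"targets": [[[0,-0.005,-0.055,0,0],[0,-0.005,-0.055,0,0],[0,-0.005,-0.055,0,0],[0,-0.005,-0.055,0,0],[0,0,-0.04,0,0]]]}}

```text
time: 22.58
tool_pos: [0.48, -0.2118, 0.184]
tool_rot: [-0.001, 0.001, 1.0, 0.0]
contact_force: [0.7, -0.1, -1.6]
gripper_width: 0.386
grasp_force: 60.4
```

{"api": "move_arm", "payload": {"targets": [[[0,0,0,0,0],[0,0,0,0,0],[0,0,0,0,0],[0,0,0,0,0]]]}}

```text
time: 22.92
tool_pos: [0.4804, -0.2086, 0.185]
tool_rot: [-0.001, -0.001, 1.0, 0.001]
contact_force: [0.8, -0.2, -1.4]
gripper_width: 0.382
grasp_force: 60.5
```

{"api": "move_arm", "payload": {"targets": [[[0,-0.002,-0.001,0.02,0],[0,0,0,0.045,0],[0,0,0,0.045,0],[0,0,0,0.04,0],[0,0,0,0.02,0]]]}}

```text
time: 23.33
tool_pos: [0.4799, -0.2081, 0.0797]
tool_rot: [-0.003, -0.001, 1.0, 0.002]
contact_force: [-0.3, 0.6, -2.1]
gripper_width: 0.383
grasp_force: 60.6
```

{"api": "move_arm", "payload": {"targets": [[[0,0,0,0.01,0],[0,0,0,0.004,0],[0,0,0,0,0],[0,0,0,0,0],[0,0,0,0,0]]]}}

```text
time: 23.75
tool_pos: [0.4832, -0.211, 0.0775]
tool_rot: [0.001, -0.0, 1.0, -0.001]
contact_force: [1.1, 0.0, -3.2]
gripper_width: 0.385
grasp_force: 60.6
```

{"api": "move_arm", "payload": {"targets": [[[0,0,0,0.006,0],[0,0,0,0.003,0],[0,0,0,0,0],[0,0,0,0,0],[0,0,0,0,0]]]}}

```text
time: 24.17
tool_pos: [0.4826, -0.2107, 0.071]
tool_rot: [0.001, 0.0, 1.0, -0.0]
contact_force: [0.2, -0.4, 1.4]
gripper_width: 0.382
grasp_force: 60.9
```

{"api": "move_arm", "payload": {"targets": [[[0,0,0,0.002,0],[0,0,0,0,0],[0,0,0,0,0]]]}}

```text
time: 24.42
tool_pos: [0.4827, -0.2107, 0.071]
tool_rot: [0.0, 0.0, 1.0, -0.0]
contact_force: [-3.3, 2.8, 9.0]
gripper_width: 0.385
grasp_force: 61.9
```

{"api": "move_arm", "payload": {"targets": [[[60,0,0,0,0],[60,0,0,0,0],[60,0,0,0,0],[60,0,0,-0.03,0],[60,0,0,-0.05,0]]]}}

```text
time: 24.83
tool_pos: [0.4792, -0.2087, 0.1132]
tool_rot: [-0.004, 0.0, 1.0, 0.002]
contact_force: [-0.6, 0.0, 0.0]
gripper_width: 0.596
grasp_force: 0.0
```

{"api": "move_arm", "payload": {"targets": [[[60,0,0,-0.06,0],[60,0,0,-0.06,0],[60,0,-0.05,-0.03,0],[60,0,-0.06,-0.03,0],[60,0,-0.06,-0.02,0]]]}}

```text
time: 25.25
tool_pos: [0.4827, -0.3135, 0.2398]
tool_rot: [0.001, -0.001, 1.0, -0.001]
contact_force: [0.5, -0.6, 0.8]
gripper_width: 0.599
grasp_force: 0.0
```

{"api": "move_arm", "payload": {"targets": [[[60,0,-0.05,0,0],[60,0,-0.05,0,0],[60,0,0,0,0],[60,0,0,0,0],[60,0,0,0,0]]]}}

```text
time: 25.67
tool_pos: [0.4818, -0.3718, 0.2363]
tool_rot: [-0.0, 0.0, 1.0, 0.001]
contact_force: [-0.9, 0.3, 0.3]
gripper_width: 0.596
grasp_force: 0.0
```

```bash
python3 - <<'E'
from h import *
a=grab_frame("top")[115:225,135:365,::-1]; b=grab_frame("side")[120:325,150:395,::-1]
cv2.imwrite("pics/c2.png",np.vstack([cv2.resize(a,(500,239),interpolation=2),cv2.resize(b,(500,360),interpolation=2)]))
E
```

```text
(no output)
```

View pics/c2.png

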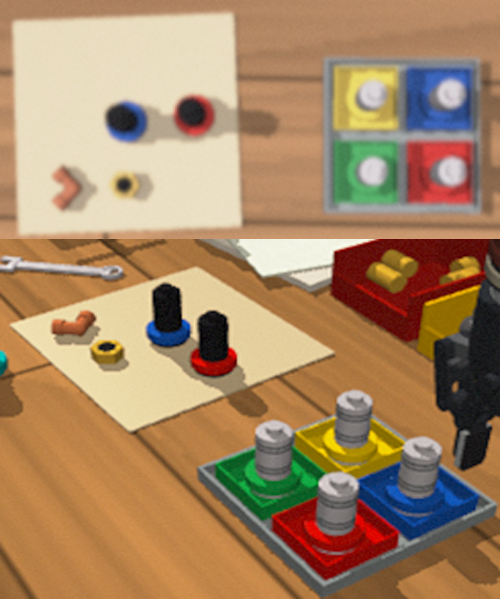

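All four steel plugs stand upright in the bins of their ring colour: top crop (372,95), (450,95), (372,170) and (450,170). The two dust plugs still stand at (125,118) and (193,113), and the gripper is clear of everything.

```bash
python3 -c "
from plant import job
print(job.job_done())"
```

```text
the job is handed in; nothing more can be done
None
```

The job is handed in at about 26 s: all four steel plugs stand upright in the bins matching their ring colours, and both dust plugs are still standing where they were on the cardboard.

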